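# Start a rate check at the clock bench

### The arm

A 6-joint arm with a two-finger parallel gripper is mounted at the origin on the work surface. World frame = base frame: x ahead of the robot, y to its left, z up, the work surface at z = 0. Lengths are in m, angles in rad, forces in N, time in s.
With the tool pointing down it reaches from about 0.375 to 0.9 m from the base axis. Payload 3.1 kg.
Tool frame: the origin (TCP) lies between the finger pads; the fingertips stand 8 mm ahead of it and the grasp point (between the pads) lies 11 mm behind it; z points along the fingers, y is the line along which they close (so a half turn about z gives the same grasp; the last joint's range is limited). The gripper opens to 87 mm and grips with 3 to 60 N. Pads are 19 mm wide; open, the fingers measure 117 mm over their backs; the gripper's body (75 mm by 190 mm) begins 51 mm behind the grasp point.
Start: joints at [1.016, 0.527, 1.433, -0, 1.181, -0.178], TCP at [0.229, 0.581, 0.231] pointing down, gripper open.
Joint ranges: [-3.08, 3.08], [-0.75, 2.2], [0.22, 2.44], [-1.43, 4.57], [0, 2.65], [-2.85, 2.85]. Speed limits (rad/s): [2.79, 2.79, 3.14, 3.14, 3.14, 3.14].

### API

Orientations are given as a unit quaternion [x, y, z, w].
In Python, from rig import robot gives the robot as it stands.
- The arm moves only by the tool move_arm, never from a script. Its argument "motion" is text: rows parted by semicolons, each of 5 numbers parted by spaces: the opening, from -1 (shut) to 1 (fully open), then the shift along the tool's x, y, z normalised to -1 to 1, where 1 is 0.2 m, then the turn about the tool's z normalised to -1 to 1, where 1 is pi rad. A call has 1 to 12 rows; each row is the pose to reach, as a shift and turn from the pose commanded when the call began, along the tool's axes at that moment, turning the shorter way round; what a row does not reach only later rows make up. A row lasts 1/12 s, in which the tool goes at most 41.7 mm and 7.16 degrees, less where a joint would pass 70% of its speed; a pose out of reach is approached as far as the arm can. A call with a number of a shift or a turn outside -1 to 1 is refused whole. A call with a gripper value outside its range is refused whole. The fingers move at their own pace and stop on an object; "newtons" is the grip in N (left out, the last holds). Time passes only in rows, so rows that repeat a pose let the fingers close. It gives the time, the measured TCP pose, the force, the opening and the grip force at its end, in the units of the state.
- robot.get_obs(): the state, without advancing time (a new reading comes with each control period).
- robot.camera(name): name is "scene" or "top" or "wrist"; returns (picture, depth): 480x640x3 uint8, red, green, blue; 480x640 float32, m along the optical axis (not along the pixel's ray), 0 where there is no reading.
- robot.camera_model(name): a dict with "mtx" (3x3 intrinsics, pixels), "position" and "attitude" of the camera in the world. Camera axes: x right, y down, z forward; pixel columns grow to the right and rows downward; lengths in m; the calibration is good to about 2 mm. A picture is of the moment at which its call begins: read the wrist's pose just before it. camera_model takes no time and is no camera call; for the wrist camera it gives the pose at the moment of the call.
- robot.hand_in(): hands the job in; it is judged then, once.
The state is a dict: "time": time; "q": joint angles; "joint_velocities": joint speeds; "joint_torque": joint torques, N m; "position": TCP position; "tool_rot": TCP orientation; "ft_force": force on the tool from outside, world axes, zero at the start; "moment": the same for the moment, N m; "grip_width": finger opening in m; "grip_force": force on a finger pad.
Only numpy, scipy, OpenCV 4.12 (cv2) and the standard library are available. Lean on these libraries where they do the work, as an engineer would, in place of code of your own. Each camera call takes 0.05 s, during which the arm holds its last target. There are 200 camera calls.

### The job

Start a rate check: with the fingertips, gently press down the plunger on top of the large round clock and let it spring back up, then press the widest of the timing recorder's three keys, let it up and withdraw. Leave the other two clocks, the two narrow keys and everything else on the bench alone, and do not pick up, tip or shove the clock you press.

Things in the scene. Friction and masses are not known exactly. Their poses are not given: they have to be found in the camera images.
- clock_large_round: THE clock to press: large round alarm clock, bare metal drum case 110 mm in diameter and 50 mm deep (along its x), standing loose on two short feet; its flat dial looks to its +x (away from the robot). About 0.3 to 0.65 kg. Origin: on the bench under its centre; its z is up. Top of case at 118 mm.
- large_round_plunger_top (a point): centre of the flat top of its plunger, a round metal cap 28 mm in diameter on top of the case, centred; this point is 136 mm above the bench when up, and moves with the plunger.
- large_round_plunger (a joint): travel of the large round clock's plunger in m, pressed straight down. Value 0 = up, 0.008 = fully down; spring-loaded, returns to 0 when released; starts to move at about 1.2 N, 0.005 at about 4.2 N, bottoms at about 6 N.
- clock_small_round: leave alone: small round alarm clock, same make, drum 80 mm in diameter, 50 mm deep, loose on two feet, top of case at 88 mm. Origin on the bench under its centre.
- small_round_plunger (a joint): the small round clock's plunger, the same kind of cap, top 106 mm above the bench. Leave alone; 0 = up.
- clock_square: leave alone: square alarm clock, case 96 x 96 mm, 50 mm deep, loose on two feet, top of case at 104 mm. Origin on the bench under its centre.
- square_plunger (a joint): the square clock's plunger, the same kind of cap, top 122 mm above the bench. Leave alone; 0 = up.
- recorder: timing recorder: low grey desk unit fixed to the bench, 150 mm deep (its x) by 190 mm wide (its y), 55 mm high, with a dark flat display on its far half and three black keys in one row along its edge nearest the robot. Origin: on the bench under its centre.
- wide_key_top (a point): centre of the top of the wide key, the one to press: 26 x 46 mm (x, y of the recorder), at the left (+y) end of the row, 57 mm left of the unit's middle; its top is 67 mm above the bench, 12 mm above the unit, when up; the point moves with the key.
- wide_key (a joint): travel of the wide key in m, pressed straight down. Value 0 = up, 0.008 = fully down; spring-loaded, returns to 0 when released; starts to move at about 1.2 N, 0.005 at about 4.2 N, bottoms at about 6 N.
- middle_key (a joint): travel of the middle key, narrow, 26 x 20 mm, its centre 63 mm to the right of the wide key's. Leave alone; 0 = up.
- end_key (a joint): travel of the right-hand key, narrow, 26 x 20 mm, its centre 123 mm to the right of the wide key's. Leave alone; 0 = up.
- bowl: bystander: loose orange plastic bowl, 100 mm across, 50 mm high, beyond the clocks.
- jar: bystander: loose clear jar with a white cap, 40 mm across, 55 mm high, beyond the clocks.
- battery_box: bystander: loose blue box, 75 x 45 x 35 mm, beyond the clocks.
- strap_box: bystander: loose flat blue box, 50 x 90 x 22 mm, on the robot's side of the clocks.
- loupe: bystander: loose black eye loupe, 36 mm across, 30 mm high, on the robot's side of the clocks.
- screwdriver: bystander: small loose screwdriver lying on the bench, 130 mm long, on the robot's side.
Mind the look-alikes: they are no part of the job. What is shaped like the clock_large_round but turquoise is not meant.

How it is judged:
By the outcome, as a careful person would: the job done as asked, in the order asked, and still so for the second after the job is handed in, with the robot touching nothing.
It also fails if it takes over 40 s, if anything falls off the work surface, if the arm or the gripper's body presses on something with over 40 N, if the wrist force passes 120 N, or if a joint passes its speed limit or range.

## Working session

There is one attempt and no reset: what is moved stays moved. The work goes in short steps, Python scripts to look and compute and a tool call to move; the robot and the scene stay as the last step left them, time stands still between calls to the robot, and variables do not carry over. Pictures are saved under pics/ and viewed, at most 10 in all, crops included, and the job is handed in when it is done.

Besides the shell and the picture viewer there is one more tool, called in YAML: its name, and indented under it one key for each argument. move_arm: Moves the arm, as the interface text tells. Its arguments: {"type":"object","properties":{"motion":{"type":"string"},"newtons":{"type":"number"}},"required":["motion"]}

```bash
mkdir -p pics; cat > h.py <<'E'
import numpy as np,cv2
from rig import robot
from scipy.spatial.transform import Rotation as R
def model(n):
    m=robot.camera_model(n);a=np.array(m["attitude"],float)
    return np.array(m["mtx"]),np.array(m["position"]),(R.from_quat(a).as_matrix() if a.size==4 else a.reshape(3,3))
def cloud(d,m):
    K,p,A=m;v,u=np.mgrid[:480,:640]
    c=np.stack([(u-K[0,2])/K[0,0]*d,(v-K[1,2])/K[1,1]*d,d],-1)
    return c@A.T+p
def ray(u,v,z,m):
    K,p,A=m;r=A@np.array([(u-K[0,2])/K[0,0],(v-K[1,2])/K[1,1],1]);return p+r*(z-p[2])/r[2]
E
python3 - <<'E'
from h import *
print(robot.get_obs())
for n in("top","scene"):
    m=model(n);im,d=robot.camera(n);print(n,robot.camera_model(n))
    cv2.imwrite(f"pics/{n}0.png",im[...,::-1]);np.savez(f"{n}0.npz",im=im,d=d,P=cloud(d,m))
E
```

```text
{'time': 0.0, 'q': array([ 1.01649170e+00,  5.28471229e-01,  1.43388814e+00, -1.04777680e-05,
        1.18137851e+00, -1.78486512e-01]), 'joint_velocities': array([1.43006462e-03, 6.20043632e-04, 4.96500219e-04, 6.74362142e-04,
       8.56018028e-04, 6.26079405e-05]), 'joint_torque': array([-1.07306008e-03, -4.40047145e+01, -1.76589471e+01,  6.32453710e-02,
        5.82765753e-02, -1.64640619e-04]), 'position': array([0.22898669, 0.58078389, 0.229573  ]), 'tool_rot': array([ 1.86803102e-01,  9.82396789e-01, -1.00315436e-03, -3.79743726e-04]), 'ft_force': array([-1.20881536,  0.13960264, -0.66471106]), 'moment': array([-0.01829608, -0.0581775 ,  0.0299398 ]), 'grip_force': 0.0, 'grip_width': 0.08692008246882324}
top {'mtx': array([[523.24232892,   0.        , 326.22774053],
       [  0.        , 523.24232892, 246.87577408],
       [  0.        ,   0.        ,   1.        ]]), 'position': array([ 0.45258634, -0.01448742,  1.03521151]), 'attitude': array([ 0.71281445, -0.70055513,  0.01695133, -0.02882233])}
scene {'mtx': array([[535.39536992,   0.        , 325.81164786],
       [  0.        , 535.39536992, 241.55931584],
       [  0.        ,   0.        ,   1.        ]]), 'position': array([ 0.97860269, -0.38145506,  1.04043682]), 'attitude': array([ 0.87574278,  0.40206215, -0.11747646, -0.24004145])}
```

View pics/top0.png

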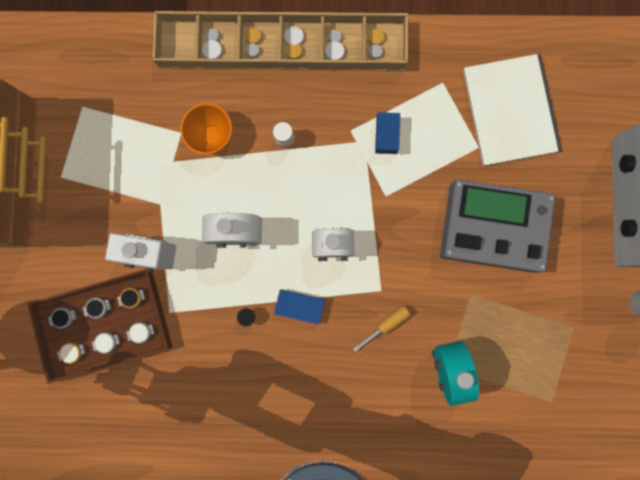

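View pics/scene0.png

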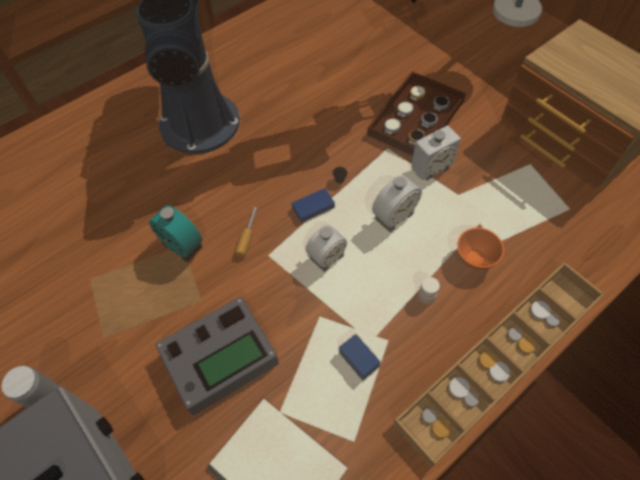

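The top view shows the large round clock at about (232,228) with its cap at (225,226). The small round clock is at (333,242), the square one at (135,250), and the turquoise look-alike at (457,373). The recorder's wide key is at (468,241). The scene view agrees: large clock cap at (400,183), wide key at (232,316).

```bash
python3 - <<'E'
from h import *
for n,boxC,boxK in(("top",(200,260,205,250),(440,495,225,255)),("scene",(370,425,165,235),(205,260,295,335))):
    D=np.load(n+"0.npz");P=D["P"];im=D["im"].astype(int);m=model(n)
    def sub(b): 
        M=np.zeros((480,640),bool);M[b[2]:b[3],b[0]:b[1]]=1;return M
    B=sub(boxC);z=P[...,2]
    print(n,"maxz",np.sort(z[B])[-5:])
    cap=B&(z>.130);v,u=np.nonzero(cap);print("cap n",cap.sum(),P[cap].mean(0),np.ptp(P[cap],0),"ray",ray((u.min()+u.max())/2,(v.min()+v.max())/2,.136,m))
    c=B&(z>.03)&(z<.12);
    r=cv2.minAreaRect(P[c][:,:2].astype(np.float32)*1000);print("case",r)
    k=sub(boxK)&(z>.0615)&(z<.075);v,u=np.nonzero(k);print("key n",k.sum(),P[k].mean(0),cv2.minAreaRect(P[k][:,:2].astype(np.float32)*1000))
    dk=(sub(boxK)&(im.max(-1)<50)).astype(np.uint8)
    for q in cv2.findContours(dk,0,2)[0]:
        if cv2.contourArea(q)>60:
            r=cv2.minAreaRect(q);print("dark",r,ray(*r[0],.067,m))
# recorder body
D=np.load("top0.npz");P=D["P"];z=P[...,2];M=np.zeros((480,640),bool);M[170:285,430:565]=1
M&=(z>.045)&(z<.062);r=cv2.minAreaRect(P[M][:,:2].astype(np.float32)*1000);print("rec",r,np.median(z[M]))
E
python3 - <<'E'
import cv2,numpy as np
a=cv2.imread('pics/top0.png')[190:290,100:360];b=cv2.imread('pics/top0.png')[175:275,430:570]
cv2.imwrite('pics/c.png',np.vstack([cv2.resize(a,(780,300)),cv2.copyMakeBorder(cv2.resize(b,(420,300)),0,0,0,360,0)]))
E
```

```text
top maxz [1.03521151 1.03521151 1.03521151 1.03521151 1.03521151]
cap n 209 [0.54221222 0.17191368 0.16614705] [0.10558975 0.20625847 0.90310833] ray [0.54065031 0.17182722 0.136     ]
case ((542.7644653320312, 179.53262329101562), (59.89925765991211, 106.95040893554688), 1.211616039276123)
key n 355 [ 0.53134219 -0.26015019  0.0668953 ] ((531.5787963867188, -260.62432861328125), (46.69200134277344, 26.3558406829834), 81.64513397216797)
dark ((467.6705017089844, 241.14158630371094), (24.48120880126953, 12.240605354309082), 8.746162414550781) [ 0.5302363  -0.25882067  0.067     ]
scene maxz [1.04043682 1.04043682 1.04043682 1.04043682 1.04043682]
cap n 133 [0.58981856 0.1213536  0.22417055] [0.44521585 0.57128243 0.90972239] ray [0.56702402 0.14908525 0.136     ]
case ((540.3731689453125, 213.41390991210938), (68.0304946899414, 192.09486389160156), 11.004495620727539)
key n 321 [ 0.53283231 -0.26634822  0.06686924] ((536.3251342773438, -270.037841796875), (91.00358581542969, 57.53737258911133), 52.362613677978516)
dark ((231.1384735107422, 316.9923400878906), (11.783297538757324, 21.830110549926758), 60.2551155090332) [ 0.53537642 -0.26352119  0.067     ]
rec ((563.484130859375, -322.6878662109375), (191.60267639160156, 150.64144897460938), 82.18450927734375) 0.05578278932661784
```

View pics/c.png

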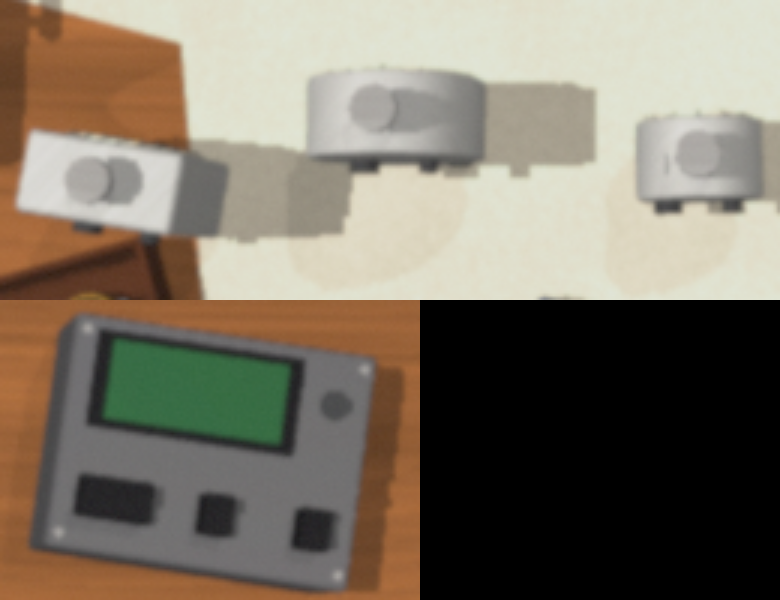

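The crop confirms it: large clock centre with its cap at about (375,107) in the crop, and the wide key at the left end of the row. I'll redo the cap measurement with a bounded height band and work out the first shifts.

```bash
cat >> h.py <<'E'
def goal(p,yaw=None):
    o=robot.get_obs();Rt=R.from_quat(o["tool_rot"]).as_matrix()
    s=Rt.T@(np.array(p)-o["position"]);y=np.degrees(np.arctan2(Rt[1,1],Rt[0,1]))
    print("t",o["time"],"pos",o["position"].round(4),"yaw_y",y.round(2),"shift/0.2",(s/.2).round(4),"turn",None if yaw is None else round(-(yaw-y)/180,4),"F",o["ft_force"].round(2))
E
python3 - <<'E'
from h import *
for n,b in(("top",(200,265,205,250)),("scene",(370,425,165,235))):
    P=np.load(n+"0.npz")["P"][b[2]:b[3],b[0]:b[1]].reshape(-1,3);z=P[:,2]
    m=model(n)
    c=P[(z>.130)&(z<.142)];print(n,"cap",len(c),c.mean(0),(c.min(0)+c.max(0))/2,np.ptp(c,0))
    c=P[(z>.112)&(z<.122)];print("top of case",(c.min(0)+c.max(0))/2,np.ptp(c,0))
goal((.541,.172,.23),82.2)
E
```

```text
top cap 202 [0.54531807 0.17837312 0.13603096] [0.54507113 0.17870094 0.13601453] [0.02620993 0.02614022 0.00782272]
top of case [0.54620821 0.17906198 0.11678911] [0.05046576 0.05570981 0.00955482]
scene cap 120 [0.54770027 0.17582454 0.13574171] [0.54710001 0.17627581 0.13497827] [0.02742633 0.0271031  0.00852768]
top of case [0.54814613 0.17708223 0.11691466] [0.05335379 0.05672257 0.00981067]
t 0.1 pos [0.229  0.5808 0.2297] yaw_y 68.47 shift/0.2 [-2.2013e+00 -1.3290e+00  2.0000e-04] turn -0.0763 F [-0.34  0.01 -0.57]
```

move_arm:
  motion: "-1 -0.12 -0.07 0 0; -1 -0.24 -0.14 0 0; -1 -0.36 -0.21 0 0; -1 -0.48 -0.28 0 0; -1 -0.6 -0.35 0 0; -1 -0.74 -0.43 0 0; -1 -0.74 -0.43 0 0; -1 -0.74 -0.43 0 0"
  newtons: 10

```text
time: 0.77
position: [0.3362, 0.4459, 0.2303]
tool_rot: [0.188, 0.982, -0.0, -0.0]
ft_force: [0.2, 0.4, -0.2]
grip_width: 0.0421
grip_force: 0.0
```

move_arm:
  motion: "-1 -0.12 -0.07 0 0; -1 -0.24 -0.14 0 0; -1 -0.36 -0.21 0 0; -1 -0.48 -0.28 0 0; -1 -0.6 -0.35 0 0; -1 -0.74 -0.43 0 0; -1 -0.74 -0.43 0 0; -1 -0.74 -0.43 0 0"

```text
time: 1.43
position: [0.442, 0.3127, 0.2303]
tool_rot: [0.188, 0.982, 0.0, -0.0]
ft_force: [0.1, 0.6, -0.3]
grip_width: 0.0007
grip_force: 0.0
```

```bash
python3 - <<'E'
from h import *
goal((.546,.177,.23),82.2)
m=model("wrist");im,d=robot.camera("wrist");cv2.imwrite("pics/w1.png",im[...,::-1]);P=cloud(d,m).reshape(-1,3)
c=P[(P[:,2]>.130)&(P[:,2]<.142)&(abs(P[:,0]-.546)<.03)&(abs(P[:,1]-.177)<.03)]
print(len(c),len(c) and ((c.min(0)+c.max(0))/2,np.ptp(c,0)))
E
```

```text
t 1.4333 pos [0.442  0.3127 0.2303] yaw_y 68.35 shift/0.2 [-0.7338 -0.4389  0.0011] turn -0.0769 F [ 0.13  0.58 -0.27]
0 0
```

View pics/w1.png

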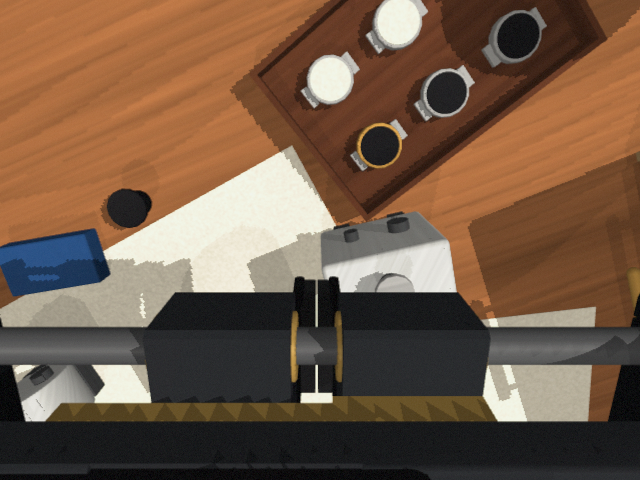

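The wrist view shows the closed fingertips at (317,340), with the square clock at (390,250) behind them. The gripper hides the target from this camera, so I'll use the mean of the two fixed views, cap (0.546, 0.177).

move_arm:
  motion: "-1 -0.12 -0.07 0 -0.02; -1 -0.24 -0.14 0 -0.04; -1 -0.36 -0.21 0 -0.06; -1 -0.48 -0.29 0 -0.077; -1 -0.6 -0.36 0 -0.077; -1 -0.735 -0.44 0 -0.077; -1 -0.735 -0.44 0 -0.077; -1 -0.735 -0.44 0 -0.077; -1 -0.735 -0.44 0 -0.077"

```text
time: 2.23
position: [0.5447, 0.1786, 0.2302]
tool_rot: [0.066, 0.998, 0.0, -0.001]
ft_force: [0.3, 0.5, -0.5]
grip_width: 0.0005
grip_force: 0.0
```

```bash
python3 - <<'E'
from h import *
goal((.546,.177,.150),82.2)
E
```

```text
t 2.2333 pos [0.5447 0.1786 0.2302] yaw_y 82.41 shift/0.2 [-0.0081 -0.0072  0.401 ] turn 0.0012 F [ 0.29  0.51 -0.46]
```

move_arm:
  motion: "-1 -0.008 -0.007 0.1 0; -1 -0.008 -0.007 0.2 0; -1 -0.008 -0.007 0.27 0; -1 -0.008 -0.007 0.33 0; -1 -0.008 -0.007 0.37 0; -1 -0.008 -0.007 0.4 0; -1 -0.008 -0.007 0.4 0; -1 -0.008 -0.007 0.4 0"

```text
time: 2.9
position: [0.5472, 0.1761, 0.1507]
tool_rot: [0.066, 0.998, 0.0, -0.0]
ft_force: [-0.8, 0.1, -0.0]
grip_width: 0.0005
grip_force: 0.0
```

```bash
python3 - <<'E'
from h import *
goal((.546,.177,.138),82.2)
for n in("top","scene"):
    im,d=robot.camera(n);cv2.imwrite(f"pics/{n}1.png",im[...,::-1])
a=cv2.resize(cv2.imread("pics/scene1.png")[110:260,330:480],(600,600),interpolation=2)
cv2.imwrite("pics/p1.png",a)
E
```

```text
t 2.9 pos [0.5472 0.1761 0.1507] yaw_y 82.39 shift/0.2 [0.0064 0.0039 0.0636] turn 0.001 F [-0.77  0.1  -0.03]
```

View pics/p1.png

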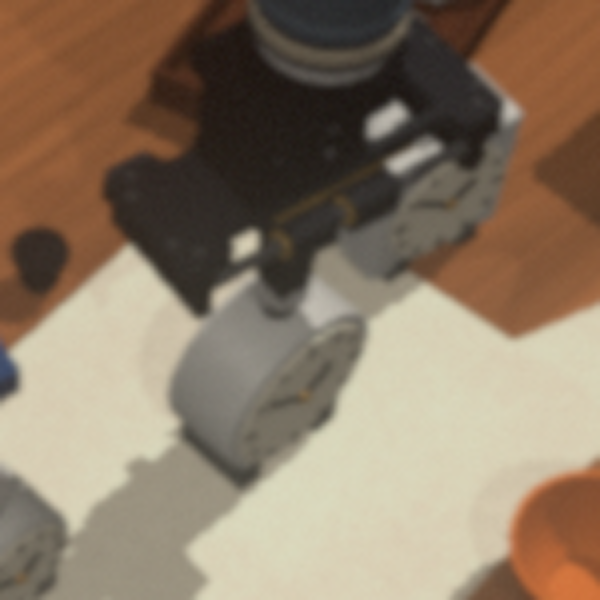

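The fingertips stand directly above the cap, at crop (283,290), about 7 mm clear. Now I'll press gently in small steps.

move_arm:
  motion: "-1 0 0 0.015 0; -1 0 0 0.03 0; -1 0 0 0.037 0; -1 0 0 0.044 0; -1 0 0 0.05 0; -1 0 0 0.056 0; -1 0 0 0.06 0; -1 0 0 0.06 0; -1 0 0 0.06 0"

```text
time: 3.75
position: [0.5478, 0.1753, 0.1389]
tool_rot: [0.067, 0.998, 0.0, 0.0]
ft_force: [0.5, 0.1, 4.9]
grip_width: 0.0005
grip_force: 2.2
```

move_arm:
  motion: "-1 0 0 0.004 0; -1 0 0 0.007 0; -1 0 0 0.007 0; -1 0 0 0.007 0"

```text
time: 4.08
position: [0.5478, 0.1753, 0.1374]
tool_rot: [0.067, 0.998, 0.0, 0.0]
ft_force: [0.2, -0.9, 4.8]
grip_width: 0.0003
grip_force: 2.7
```

move_arm:
  motion: "-1 0 0 -0.01 0; -1 0 0 -0.03 0; -1 0 0 -0.05 0; -1 0 0 -0.08 0; -1 0 0 -0.15 0; -1 0 0 -0.25 0; -1 0 0 -0.35 0; -1 0 0 -0.44 0; -1 0 0 -0.44 0; -1 0 0 -0.44 0"

```text
time: 4.92
position: [0.5473, 0.1754, 0.2258]
tool_rot: [0.067, 0.998, 0.0, 0.001]
ft_force: [-1.0, -0.2, -0.5]
grip_width: 0.0005
grip_force: 0.0
```

```bash
python3 - <<'E'
from h import *
goal((.533,-.262,.22),82.2)
E
```

```text
t 4.9167 pos [0.5473 0.1754 0.2258] yaw_y 82.33 shift/0.2 [-0.2207 -2.1769  0.0287] turn 0.0007 F [-0.98 -0.24 -0.48]
```

move_arm:
  motion: "-1 -0.01 -0.12 0 0; -1 -0.02 -0.28 0 0; -1 -0.04 -0.44 0 0; -1 -0.06 -0.6 0 0; -1 -0.07 -0.73 0 0; -1 -0.07 -0.73 0 0; -1 -0.07 -0.73 0 0"

```text
time: 5.5
position: [0.5406, 0.0277, 0.2237]
tool_rot: [0.068, 0.998, 0.0, -0.002]
ft_force: [0.0, 1.5, 0.1]
grip_width: 0.0008
grip_force: 0.0
```

move_arm:
  motion: "-1 -0.01 -0.12 0 0; -1 -0.02 -0.28 0 0; -1 -0.04 -0.44 0 0; -1 -0.06 -0.6 0 0; -1 -0.07 -0.73 0 0; -1 -0.07 -0.73 0 0; -1 -0.07 -0.73 0 0"

```text
time: 6.08
position: [0.5358, -0.1174, 0.2242]
tool_rot: [0.068, 0.998, 0.001, -0.001]
ft_force: [0.1, 1.2, 0.3]
grip_width: 0.0006
grip_force: 0.0
```

move_arm:
  motion: "-1 -0.01 -0.12 0 0; -1 -0.02 -0.28 0 0; -1 -0.04 -0.44 0 0; -1 -0.06 -0.6 0 0; -1 -0.07 -0.72 0 0; -1 -0.07 -0.72 0 0; -1 -0.07 -0.72 0 0; -1 -0.07 -0.72 0 0"

```text
time: 6.75
position: [0.5307, -0.2598, 0.2245]
tool_rot: [0.066, 0.998, 0.001, -0.001]
ft_force: [0.1, -0.2, 1.0]
grip_width: 0.0004
grip_force: 0.0
```

```bash
python3 - <<'E'
from h import *
goal((.533,-.262,.085),82.2)
im,d=robot.camera("top");P=cloud(d,model("top"))[205:250,200:265].reshape(-1,3);z=P[:,2]
c=P[(z>.130)&(z<.142)];print("cap",len(c),(c.min(0)+c.max(0))/2,c.mean(0))
E
```

```text
t 6.75 pos [ 0.5307 -0.2598  0.2245] yaw_y 82.42 shift/0.2 [-0.0143 -0.011   0.6973] turn 0.0012 F [ 0.14 -0.22  1.  ]
cap 199 [0.54506805 0.17830317 0.13619809] [0.54537291 0.1784702  0.13574636]
```

The clock stands where it was and its cap is back up at 136 mm. Descending to about 7 mm above the wide key next.

move_arm:
  motion: "-1 -0.014 -0.011 0.1 0; -1 -0.014 -0.011 0.22 0; -1 -0.014 -0.011 0.34 0; -1 -0.014 -0.011 0.46 0; -1 -0.014 -0.011 0.56 0; -1 -0.014 -0.011 0.64 0; -1 -0.014 -0.011 0.7 0; -1 -0.014 -0.011 0.7 0; -1 -0.014 -0.011 0.7 0; -1 -0.014 -0.011 0.7 0"

```text
time: 7.63
position: [0.5341, -0.2647, 0.0861]
tool_rot: [0.067, 0.998, -0.0, 0.001]
ft_force: [0.2, 0.1, 0.6]
grip_width: 0.0005
grip_force: 0.0
```

```bash
python3 - <<'E'
from h import *
goal((.533,-.262,.069),82.2)
im,d=robot.camera("scene")
cv2.imwrite("pics/p2.png",cv2.resize(im[230:380,150:300,::-1],(600,600),interpolation=2))
E
```

```text
t 7.6333 pos [ 0.5341 -0.2647  0.0861] yaw_y 82.37 shift/0.2 [0.0073 0.0129 0.0856] turn 0.001 F [0.19 0.1  0.62]
```

View pics/p2.png

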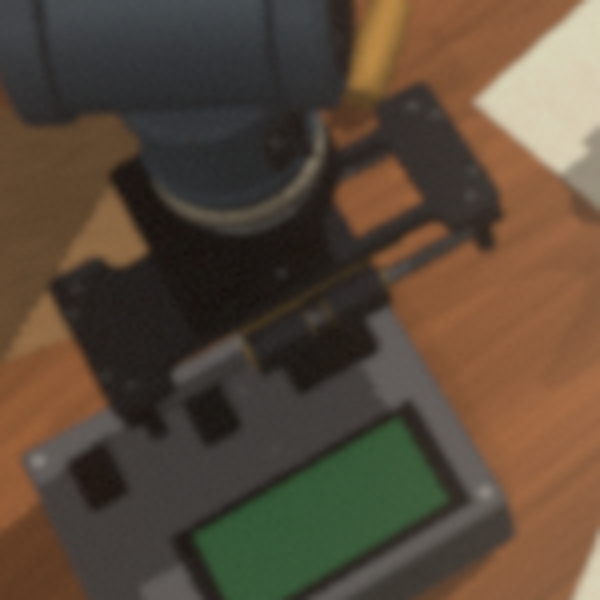

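The fingers are over the wide key, at crop (325,345), and the narrow keys at (212,415) and (98,478) are clear. Pressing.

move_arm:
  motion: "-1 0.004 0.01 0.02 0; -1 0.004 0.01 0.04 0; -1 0.004 0.01 0.053 0; -1 0.004 0.01 0.06 0; -1 0.004 0.01 0.067 0; -1 0.004 0.01 0.073 0; -1 0.004 0.01 0.079 0; -1 0.004 0.01 0.083 0; -1 0.004 0.01 0.083 0; -1 0.004 0.01 0.083 0"

```text
time: 8.52
position: [0.5328, -0.2628, 0.0688]
tool_rot: [0.067, 0.998, 0.0, 0.0]
ft_force: [-0.4, 1.5, 5.6]
grip_width: 0.0004
grip_force: 2.5
```

Travel is about 6 mm at 5 N. Releasing and withdrawing.

move_arm:
  motion: "-1 0 0 -0.01 0; -1 0 0 -0.03 0; -1 0 0 -0.05 0; -1 0 0 -0.08 0; -1 0 0 -0.15 0; -1 0 0 -0.27 0; -1 0 0 -0.4 0; -1 0 0 -0.55 0; -1 0 0 -0.7 0; -1 0 0 -0.7 0; -1 0 0 -0.7 0"

```text
time: 9.43
position: [0.5337, -0.2638, 0.2108]
tool_rot: [0.067, 0.998, -0.002, 0.002]
ft_force: [-0.4, 0.6, 0.1]
grip_width: 0.0005
grip_force: 0.0
```

```bash
python3 - <<'E'
from h import *
goal((.533,-.262,.2),82.2)
im,d=robot.camera("top");P=cloud(d,model("top"));cv2.imwrite("pics/end.png",im[...,::-1])
c=P[205:250,200:265].reshape(-1,3);c=c[(c[:,2]>.130)&(c[:,2]<.142)];print("cap",c.mean(0))
im,d=robot.camera("scene");P=cloud(d,model("scene"))[295:335,205:260].reshape(-1,3)
k=P[(P[:,2]>.0585)&(P[:,2]<.075)];print("key z",len(k),np.median(k[:,2]))
E
```

```text
t 9.4333 pos [ 0.5337 -0.2638  0.2108] yaw_y 82.33 shift/0.2 [0.0048 0.0085 0.0541] turn 0.0007 F [-0.42  0.55  0.14]
cap [0.54534994 0.1784058  0.13604967]
key z 370 0.06651376586240548
```

View pics/end.png

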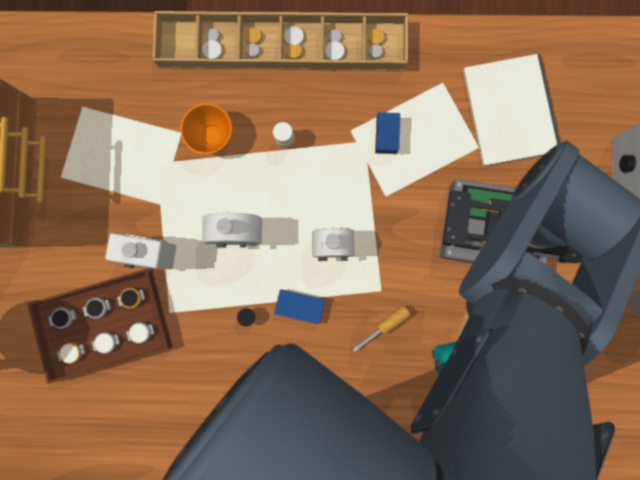

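Everything is in place: the clock is unmoved at (232,228), its cap and the wide key are back up, and the gripper is clear above the recorder.

```bash
python3 -c "
from rig import robot
print(robot.hand_in())"
```

```text
the job is handed in; nothing more can be done
None
```

I pressed the large round clock's plunger about 6.6 mm, then the wide key about 6 mm, each at roughly 5 N; both sprang back up, the clock did not move, nothing else I could see on the bench shifted, and the job was handed in at about 9.5 s.

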